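# Make up the drawing kit and the stamping kit

### The job

Make up two kits from the things on the desk. For the drawing kit, put the eraser and the pencil sharpener into the open metal canister that stands among them, find out which of the two look-alike lids fits it, and press that lid down until it snaps fully home on the rim, leaving the other lid lying flat on the desk. For the stamping kit, stand the hand stamp in the narrow well of the wooden tray and the ink bottle in the wide well, both upright, and never tip the ink bottle over.

Things in the scene. Friction and masses are not known exactly. Their poses are not given: they have to be found in the camera images.
- canister: open aluminium canister, fixed, 108 mm across, 44 mm high, mouth 102 mm, inner floor 3 mm up. Three sprung catches stand 7.5 mm in from the wall below the rim: the fitting lid rests on them about 8 mm proud, snaps past at about 6 to 15 N and then has its knob point 70 mm above the desk; the wrong lid stops on the rim, its point at 86 mm. Origin: centre of underside. The wider canister at the desk's right is not meant
- tray: low wooden tray, fixed, 84 mm (its x) by 140 mm (its y), walls and divider 4 mm thick, 13 mm high, inner floor 3 mm up. Wide well 76 x 78 mm, centred at y = +27 mm; narrow well 76 mm (x) by 50 mm (y), centred at y = -41 mm in the tray's frame (x = 0 for both). Origin: centre of underside, z up
- lid_a_knob (a point): Lid A: one of two look-alike light wood plug lids; which one fits must be tried. Round flange, 108 or 116 mm across, 4 mm thick; plug 16 mm deep below; upright dark steel knob on top, diameter 22, height 30 mm. Point: on the knob's axis, 8 mm below its top, 22 mm above the flange's top face, 42 mm above the plug's lower face; z up. Starts standing flat on the desk. 0.1 to 0.16 kg
- lid_b_knob (a point): Lid B: one of two look-alike light wood plug lids; which one fits must be tried. Round flange, 108 or 116 mm across, 4 mm thick; plug 16 mm deep below; upright dark steel knob on top, diameter 22, height 30 mm. Point: on the knob's axis, 8 mm below its top, 22 mm above the flange's top face, 42 mm above the plug's lower face; z up. Starts standing flat on the desk. 0.1 to 0.16 kg
- eraser_centre (a point): worn white eraser with a blue sleeve, lying flat, 21 mm (its x) by 46 mm (its y) by 12 mm high. This point is its centre, 6 mm above its underside. 20 g
- sharpener_centre (a point): small brass-coloured pencil sharpener with a grey steel top, lying flat, 16 mm (its x) by 25 mm (its y) by 11 mm high. This point is its centre, 6 mm above its underside. 18 g
- stamp_centre (a point): hand stamp, 69 mm high: a wooden block 22 mm (its x) by 48 mm (its y), 16 mm high, with a turned dark red upright knob, up to 24 mm in diameter, in its middle. This point is on the knob's axis, 45 mm above the underside; z along the knob. 60 g
- ink_centre (a point): square dark blue ink bottle with a black screw cap, 64 mm high with the cap. The body is 54 mm square (faces along its x and y), 46 mm high with a shoulder towards the top; the cap is fixed, 32 mm in diameter. This point is on its axis, 28 mm above the underside; z up. 0.13 to 0.27 kg

How it is judged:
At the end, for the whole second after the job is handed in: Eraser and sharpener lie in the canister; the fitting lid is snapped home on it (level within 3 degrees, centred within 7 mm, down within 2.5 mm); the other lid lies flat on the desk; stamp and ink bottle stand upright (within 6 degrees) on the floors of the narrow and the wide well (horizontal distance between each of eraser_centre, sharpener_centre and canister below 0.048 m and z of eraser_centre in the frame of canister between 0.004 and 0.032 m and z of sharpener_centre in the frame of canister between 0.004 and 0.032 m and ((horizontal distance between lid_a_knob and canister below 0.007 m and z of lid_a_knob in the frame of canister between 0.066 and 0.0725 m and angle between lid_a_knob's own z axis and vertical below 0.05 rad and height (world z) of lid_b_knob between 0.037 and 0.047 m and angle between lid_b_knob's own z axis and vertical below 0.06 rad) or (horizontal distance between lid_b_knob and canister below 0.007 m and z of lid_b_knob in the frame of canister between 0.066 and 0.0725 m and angle between lid_b_knob's own z axis and vertical below 0.05 rad and height (world z) of lid_a_knob between 0.037 and 0.047 m and angle between lid_a_knob's own z axis and vertical below 0.06 rad)) and x of stamp_centre in the frame of tray between -0.03 and 0.03 m and y of stamp_centre in the frame of tray between -0.059 and -0.023 m and z of stamp_centre in the frame of tray between 0.043 and 0.052 m and angle between each of stamp_centre, ink_centre's own z axis and vertical below 0.1 rad and x of ink_centre in the frame of tray between -0.015 and 0.015 m and y of ink_centre in the frame of tray between 0.01 and 0.044 m and z of ink_centre in the frame of tray between 0.026 and 0.035 m); the robot touches nothing.
It fails at once if the ink bottle is tipped over (more than 45 degrees) (angle between ink_centre's own z axis and vertical above 0.8 rad).
It also fails if it takes over 134 s, if anything falls off the work surface, if the arm or the gripper's body presses on something with over 40 N, if the wrist force passes 120 N, or if a joint passes its speed limit or range.

### The arm

A 7-joint arm with a two-finger parallel gripper is mounted at the origin on the work surface; the furniture and walls round the work are solid. World frame = base frame: x ahead of the robot, y to its left, z up, the work surface at z = 0. Lengths are in m, angles in rad, forces in N, time in s.
With the tool pointing down it reaches from about 0.425 to 0.925 m from the base axis. Payload 6.8 kg.
Tool frame: the origin (TCP) lies at the very end of the fingers, on their centre line; the grasp point (between the pads) lies 19 mm behind it; z points along the fingers, y is the line along which they close (so a half turn about z gives the same grasp; the last joint's range is limited). The gripper opens to 85 mm and grips with 20 to 120 N. Pads are 22 mm wide; open, the fingers measure 114 mm over their backs; the gripper's body (76 mm by 85 mm) begins 54 mm behind the grasp point. The pads swing forward as they close: fully open they stand 13 mm farther back than shut.
Start: joints at [1.099, 0.477, 0.022, 1.555, -0.011, 1.109, -0.083], TCP at [0.24, -0.631, 0.21] pointing down, gripper open.
Joint ranges: [-2.96, 2.96], [-0.34, 2.1], [-1.41, 1.46], [0.24, 2.44], [-1.37, 4.51], [0.17, 1.92], [-2.96, 2.96]. Speed limits (rad/s): [2.39, 2.39, 3.14, 3.14, 3.14, 3.14, 3.14].

### API

Orientations are given as a unit quaternion [w, x, y, z].
In Python, from station import bot gives the robot as it stands.
- The arm moves only by the tool jog_arm, never from a script. Its argument "motion" is a list of rows, each a list of 7 numbers: the turn, a rotation vector about the tool's x, y, z in rad, then the shift along the tool's x, y, z in mm, then the finger opening in mm, from 0 to 85.4. A call has 1 to 10 rows; each row is the pose to reach, as a shift and turn from the pose commanded when the call began, along the tool's axes at that moment; what a row does not reach only later rows make up. A row lasts 1/8 s, in which the tool goes at most 62.5 mm and 10.7 degrees, less where a joint would pass 70% of its speed; a pose out of reach is approached as far as the arm can. A call with a gripper value outside its range is refused whole. The fingers move at their own pace and stop on an object; "grip_force" is the grip in N (left out, the last holds). Time passes only in rows, so rows that repeat a pose let the fingers close. It gives the time, the measured TCP pose, the force, the opening and the grip force at its end, in the units of the state.
- bot.get_obs(): the state, without advancing time (a new reading comes with each control period).
- bot.read_camera(name): name is "side" or "top"; returns a dict with "pixels" (400x640x3 uint8, red, green, blue), "camera_matrix" (3x3 intrinsics, pixels), "T" (4x4, takes a point from camera to world coordinates). Camera axes: x right, y down, z forward; pixel columns grow to the right and rows downward; lengths in m; the calibration is good to about 2 mm. A picture is of the moment at which its call begins. There is no depth.
- bot.hand_in(): hands the job in; it is judged then, once.
Trained networks look in a picture, given as the dict that the camera call returned (one of the last four; its "shot" number tells which), for a name from the list of things; names that differ only in an ending like _2 or _b are one class to them, and where a whole thing is asked for, a point or a joint stands for the part that bears it (a point fixed in the world has none). Each returns a list of dicts, best first, with "score" (0 to 1); they miss things now and then, are a little off and sometimes report something else, mostly with a low value. They report only what shows in the picture. A call takes as long as a camera call.
- bot.spot_in(thing, picture): "xy" ([column, row] in pixels, amid what is visible of it).
- bot.tip_of(thing, picture): "xy" ([column, row] in pixels: a listed point, or the origin of a listed thing).
The state is a dict: "t": time; "q": joint angles; "joint_vel": joint speeds; "joint_torque": joint torques, N m; "eef_pos": TCP position; "tool_rot": TCP orientation; "contact_force": force on the tool from outside, world axes, zero at the start; "torque": the same for the moment, N m; "gripper_width": opening from 0.0 (shut) to 1.0 (fully open); "grasp_force": force on a finger pad.
Only numpy, scipy, OpenCV 4.12 (cv2) and the standard library are available. Lean on these libraries where they do the work, as an engineer would, in place of code of your own. Each camera call takes 0.05 s, during which the arm holds its last target. There are 200 camera calls.

## Working session

There is one attempt and no reset: what is moved stays moved. The work goes in short steps, Python scripts to look and compute and a tool call to move; the robot and the scene stay as the last step left them, time stands still between calls to the robot, and variables do not carry over. Pictures are saved under pics/ and viewed, at most 14 in all, crops included, and the job is handed in when it is done.

Besides the shell and the picture viewer there is one more tool, called after "Request:" as name([rows], argument=value, ...), one row to a line, values as JSON. jog_arm: Moves the arm, as the interface text tells. Its arguments: {"type":"object","properties":{"motion":{"type":"array"},"grip_force":{"type":"number"}},"required":["motion"]}

```bash
mkdir -p pics; ls
python3 - <<'E'
from station import bot
import cv2, numpy as np
o=bot.get_obs(); print({k:np.round(v,3) for k,v in o.items()})
for n in("top","side"):
    p=bot.read_camera(n); cv2.imwrite(f"pics/{n}0.png",p["pixels"][:,:,::-1]); print(n,p["camera_matrix"],np.round(p["T"],3))
    for th in["canister","tray","lid_a_knob","eraser_centre","sharpener_centre","stamp_centre","ink_centre"]:
        print(th,[(np.round(d["xy"]),round(d["score"],2)) for d in bot.tip_of(th,p)][:4])
print(bot.get_obs()["t"])
E
```

```text
pics
{'t': np.float64(0.0), 'q': array([ 1.099,  0.478,  0.022,  1.556, -0.011,  1.109, -0.083]), 'joint_vel': array([-0.001,  0.   ,  0.   , -0.001,  0.001,  0.001,  0.   ]), 'joint_torque': array([ 0.0000e+00, -5.9645e+01,  1.6080e+00, -2.8120e+01,  1.2000e-02,
        9.0000e-03,  0.0000e+00]), 'eef_pos': array([ 0.24 , -0.63 ,  0.209]), 'tool_rot': array([-0.001,  0.983,  0.181, -0.   ]), 'contact_force': array([-0.408,  0.148,  0.183]), 'torque': array([ 0.006, -0.023, -0.007]), 'grasp_force': np.float64(0.0), 'gripper_width': np.float64(1.0)}
top [[444.14306632   0.         324.92303753]
 [  0.         444.14306632 199.1564357 ]
 [  0.           0.           1.        ]] [[-2.900e-02 -9.940e-01  1.020e-01  2.430e-01]
 [-9.990e-01  3.000e-02  1.200e-02  1.000e-03]
 [-1.500e-02 -1.010e-01 -9.950e-01  1.485e+00]
 [ 0.000e+00  0.000e+00  0.000e+00  1.000e+00]]
canister [(array([411., 183.]), 0.74)]
tray [(array([355., 187.]), 0.84)]
lid_a_knob [(array([301., 183.]), 0.91)]
eraser_centre [(array([241., 224.]), 0.58)]
sharpener_centre []
stamp_centre [(array([420., 217.]), 0.55)]
ink_centre [(array([454., 180.]), 0.81)]
side [[382.8640213    0.         326.61510655]
 [  0.         382.8640213  201.04233657]
 [  0.           0.           1.        ]] [[-0.981 -0.113  0.161  0.219]
 [-0.196  0.569 -0.799  0.827]
 [-0.001 -0.815 -0.58   0.662]
 [ 0.     0.     0.     1.   ]]
canister [(array([324., 166.]), 0.63), (array([336., 145.]), 0.36)]
tray [(array([316., 198.]), 0.73)]
lid_a_knob [(array([296., 222.]), 0.95)]
eraser_centre [(array([330., 302.]), 0.54)]
sharpener_centre [(array([255., 340.]), 0.46), (array([325., 166.]), 0.23)]
stamp_centre [(array([362., 158.]), 0.55)]
ink_centre [(array([336., 144.]), 0.46)]
0.8
```

Run:
```python
import cv2
a=cv2.imread("pics/top0.png");cv2.imwrite("pics/top0c.png",cv2.resize(a[100:320,160:500],(800,518),interpolation=cv2.INTER_CUBIC))
a=cv2.imread("pics/side0.png");cv2.imwrite("pics/side0c.png",cv2.resize(a[90:390,140:540],(800,600),interpolation=cv2.INTER_CUBIC))
```

```text
(no output)
```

View pics/top0c.png

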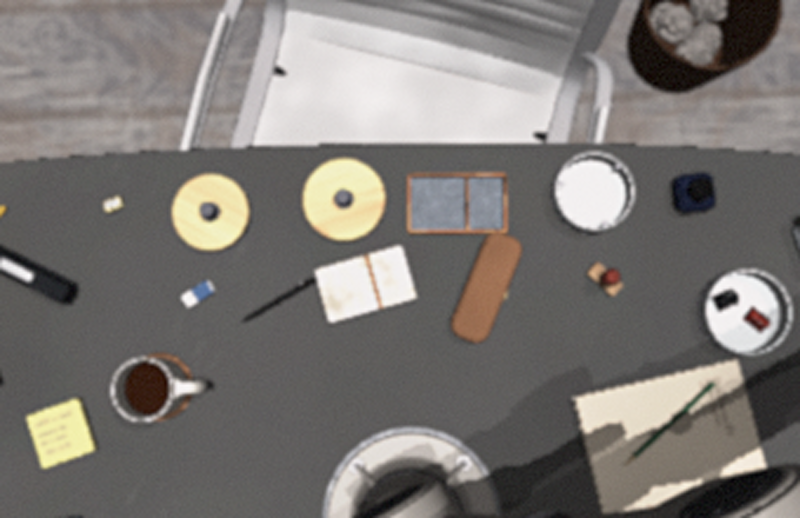

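View pics/side0c.png

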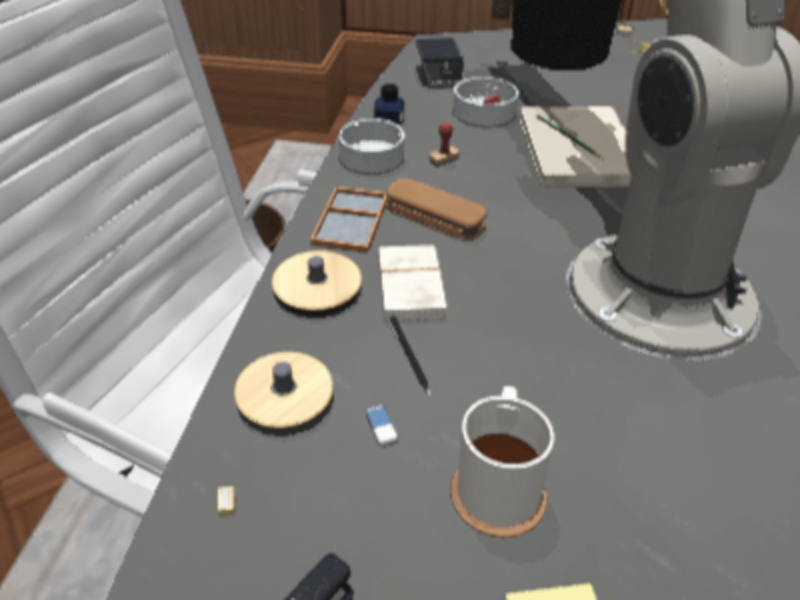

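```bash
cat > h.py <<'E'
import numpy as np, cv2
from scipy.spatial.transform import Rotation as R
def ray(p,uv):
    d=p["T"][:3,:3]@np.linalg.solve(p["camera_matrix"],[uv[0],uv[1],1.]); return p["T"][:3,3],d/np.linalg.norm(d)
def onz(p,uv,z):
    c,d=ray(p,uv); return c+d*(z-c[2])/d[2]
def tri(ps,uvs):
    A=np.zeros((3,3));b=np.zeros(3);rs=[ray(p,u) for p,u in zip(ps,uvs)]
    for c,d in rs: M=np.eye(3)-np.outer(d,d);A+=M;b+=M@c
    x=np.linalg.solve(A,b); gap=np.linalg.norm(np.cross(rs[0][1],x-rs[0][0]))*2
    return x,gap
def quat(o): 
    w,x,y,z=o["tool_rot"]; return R.from_quat([x,y,z,w])
def delta(o,pos): # shift in tool axes mm
    return np.round(quat(o).inv().apply(np.array(pos)-o["eef_pos"])*1e3,1)
def yaw(o): # world angle (deg) of tool y (closing line)
    v=quat(o).apply([0,1,0]); return np.degrees(np.arctan2(v[1],v[0]))
def proj(p,X):
    c=p["T"][:3,:3].T@(np.asarray(X)-p["T"][:3,3]); u=p["camera_matrix"]@c; return u[:2]/u[2]
def warp(p,x0,y0,z,w,s=1000): # orthophoto of plane z: rows=x decreasing, cols=y decreasing, s px/m, half-size w
    n=int(2*w*s); src=np.float32([proj(p,(x0+a*w,y0+b*w,z)) for a,b in((1,1),(1,-1),(-1,-1),(-1,1))])
    H=cv2.getPerspectiveTransform(src,np.float32([[0,0],[n,0],[n,n],[0,n]]))
    return cv2.warpPerspective(p["pixels"][:,:,::-1].copy(),H,(n,n),flags=cv2.INTER_CUBIC)
E
python3 - <<'E'
from station import bot
from h import *
t=bot.read_camera("top");s=bot.read_camera("side")
import pickle;pickle.dump((t,s),open("p0.pkl","wb"))
k=.425
T=lambda u,v:(160+u*k,100+v*k)
S=lambda u,v:(140+u/2,90+v/2)
for n,a,b in [("canister rim c",(594,192),(372,143)),("other can",(747,311),(487,98)),("sharp",(113,204),(226,498)),("eraser",(198,293),(381,424)),("lidL knobtop",(209,211),(283,366)),("lidR knobtop",(344,198),(316,262)),("stamp top",(611,276),(446,129)),("ink cap",(699,187),(390,91)),("tray",(458,202),(352,217))]:
    x,g=tri([t,s],[T(*a),S(*b)]); print(n,np.round(x,3),round(g,4))
tiles=[]
C=[(onz(t,T(*a),z),z) for a,z in [((594,192),.044),((113,204),.011),((198,293),.012),((605,280),.016),((692,194),.044),((458,202),.013)]]
rows=[]
for p in(t,s): rows.append(np.hstack([cv2.resize(warp(p,c[0],c[1],z,.065,1000),(260,260),interpolation=cv2.INTER_CUBIC) for c,z in C]))
for c,z in C: print(np.round(c,4))
im=np.vstack([rows[0][:,:780],rows[1][:,:780]]);cv2.imwrite("pics/w1.png",im)
im=np.vstack([rows[0][:,780:],rows[1][:,780:]]);cv2.imwrite("pics/w2.png",im)
o=bot.get_obs();print(yaw(o))
E
```

```text
canister rim c [ 0.442 -0.273  0.026] 0.0014
other can [ 0.267 -0.475  0.028] 0.0019
sharp [0.449 0.411 0.008] 0.003
eraser [0.318 0.29  0.006] 0.0023
lidL knobtop [0.431 0.266 0.047] 0.0051
lidR knobtop [0.443 0.078 0.044] 0.0048
stamp top [ 0.321 -0.284  0.06 ] 0.0005
ink cap [ 0.438 -0.411  0.057] 0.0021
tray [ 0.435 -0.083  0.007] 0.0008
[ 0.4386 -0.2695  0.044 ]
[0.447  0.4093 0.011 ]
[0.3164 0.2889 0.012 ]
[ 0.3176 -0.2841  0.016 ]
[ 0.4317 -0.4047  0.044 ]
[ 0.4345 -0.0824  0.013 ]
-69.15384359498098
```

View pics/w1.png

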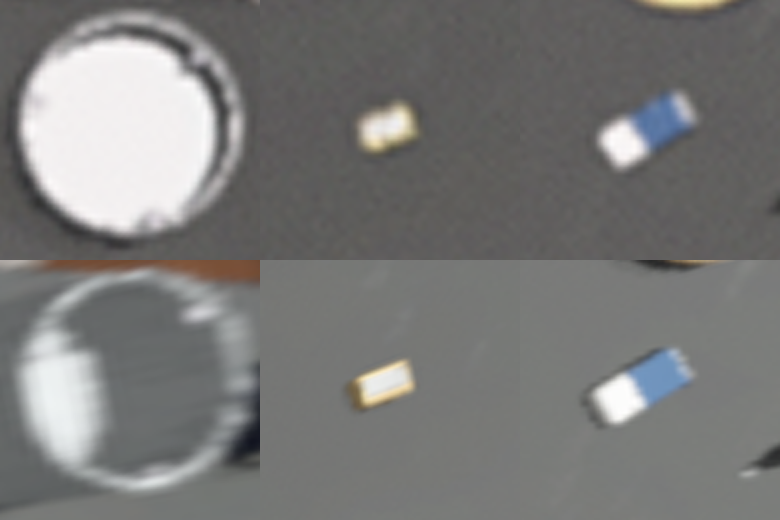

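View pics/w2.png

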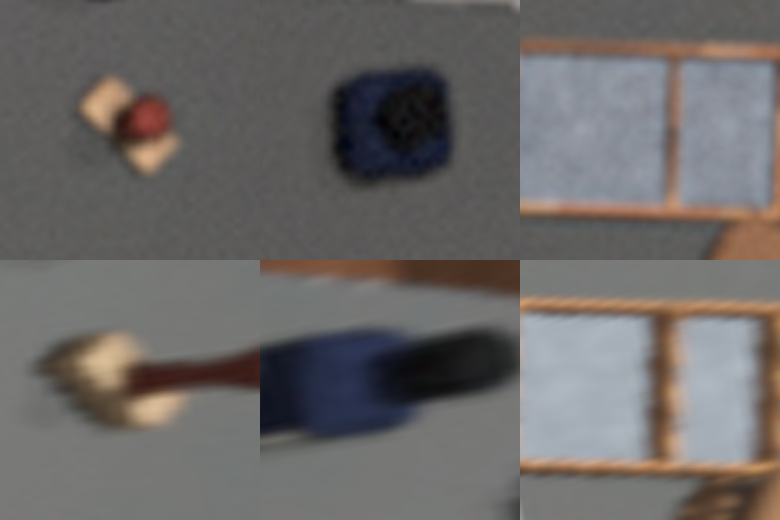

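```bash
cat >> h.py <<'E'
def gradmag(p):
    g=cv2.GaussianBlur(p["pixels"].astype(np.float32).mean(2),(0,0),.7); return np.hypot(cv2.Sobel(g,5,1,0),cv2.Sobel(g,5,0,1)) if 0 else np.hypot(cv2.Sobel(g,cv2.CV_32F,1,0),cv2.Sobel(g,cv2.CV_32F,0,1))
A=np.linspace(0,2*np.pi,120,endpoint=False)
def projn(p,X):
    c=(np.asarray(X)-p["T"][:3,3])@p["T"][:3,:3]; u=c@p["camera_matrix"].T; return (u[:,:2]/u[:,2:]).astype(np.float32)
def score(G,p,x,y,z,r):
    X=np.c_[x+r*np.cos(A),y+r*np.sin(A),np.full(120,z)]; u=projn(p,X)
    return np.minimum(cv2.remap(G,u[:,0].copy(),u[:,1].copy(),cv2.INTER_LINEAR),150).mean()
def fitc(ps,x0,y0,circs,w=.012):
    from scipy.optimize import minimize
    Gs=[gradmag(p) for p in ps]
    f=lambda v:-sum(score(G,p,v[0],v[1],z,r) for G,p in zip(Gs,ps) for z,r in circs)
    g=[(f((x0+a,y0+b)),x0+a,y0+b) for a in np.arange(-w,w+1e-6,.002) for b in np.arange(-w,w+1e-6,.002)]
    m=min(g); q=minimize(f,m[1:],method="Nelder-Mead",options=dict(initial_simplex=[m[1:],(m[1]+.002,m[2]),(m[1],m[2]+.002)],xatol=1e-4))
    return np.round(q.x,4),round(-q.fun,1)
E
python3 - <<'E'
from h import *
import pickle; t,s=pickle.load(open("p0.pkl","rb"))
for n,ps in(("top",[t]),("side",[s]),("both",[t,s])):
    print(n,"can",fitc(ps,.443,-.272,[(.044,.054),(.044,.051)]))
    for x,y in((.431,.266),(.443,.078)):
        print("  lid",[(r,fitc(ps,x,y,[(.02,r)])) for r in(.054,.056,.058)])
# HSV blobs
def blob(p,lo,hi,x,y,z,w):
    im=warp(p,x,y,z,w,2000); m=cv2.inRange(cv2.cvtColor(im,cv2.COLOR_BGR2HSV),lo,hi)
    m=cv2.morphologyEx(m,cv2.MORPH_CLOSE,np.ones((5,5)))
    c=max(cv2.findContours(m,0,2)[0],key=cv2.contourArea); (u,v),(a,b),th=cv2.minAreaRect(c)
    n=w*2000; bx=cv2.boxPoints(((u,v),(a,b),th)); e=max((bx[1]-bx[0],bx[2]-bx[1]),key=np.linalg.norm)
    return np.round([x+(n-v)/2000,y+(n-u)/2000],4),np.round(sorted((a/2,b/2)),1),"long axis deg",round(np.degrees(np.arctan2(-e[0],-e[1]))%180,1)
for n,p in(("top",t),("side",s)):
    print(n,"sharp",blob(p,(0,0,140),(180,255,255),.447,.410,.011,.03))
    print(n,"eraser sleeve",blob(p,(100,90,60),(125,255,255),.316,.289,.012,.035), "white",blob(p,(0,0,150),(180,60,255),.316,.289,.012,.035))
    print(n,"stampblock",blob(p,(5,50,110),(25,255,255),.3176,-.2841,.016,.04), "knob@.06",blob(p,(0,110,40),(8,255,255),.321,-.284,.06,.04))
    print(n,"ink",blob(p,(105,80,20),(130,255,255),.435,-.408,.04,.05))
    print(n,"tray",blob(p,(5,80,60),(20,255,255),.4345,-.0824,.013,.085))
E
```

```text
top can (array([ 0.4448, -0.2645]), np.float64(283.6))
  lid [(0.054, (array([0.429, 0.268]), np.float64(150.0))), (0.056, (array([0.431, 0.27 ]), np.float64(150.0))), (0.058, (array([0.433, 0.27 ]), np.float64(150.0)))]
  lid [(0.054, (array([0.445, 0.08 ]), np.float64(150.0))), (0.056, (array([0.443, 0.078]), np.float64(150.0))), (0.058, (array([0.441, 0.078]), np.float64(150.0)))]
side can (array([ 0.4492, -0.2749]), np.float64(269.0))
  lid [(0.054, (array([0.433, 0.268]), np.float64(150.0))), (0.056, (array([0.435, 0.27 ]), np.float64(150.0))), (0.058, (array([0.4307, 0.2777]), np.float64(129.9)))]
  lid [(0.054, (array([0.4465, 0.0798]), np.float64(147.0))), (0.056, (array([0.447, 0.078]), np.float64(150.0))), (0.058, (array([0.443, 0.08 ]), np.float64(150.0)))]
both can (array([ 0.4384, -0.2715]), np.float64(543.1))
  lid [(0.054, (array([0.433, 0.268]), np.float64(300.0))), (0.056, (array([0.435, 0.27 ]), np.float64(300.0))), (0.058, (array([0.433 , 0.2707]), np.float64(279.9)))]
  lid [(0.054, (array([0.446 , 0.0802]), np.float64(293.7))), (0.056, (array([0.447, 0.08 ]), np.
[... 692 characters left out ...]
]), 'long axis deg', np.float32(88.7))
side sharp (array([0.451 , 0.4119]), array([17.9, 29.6]), 'long axis deg', np.float32(108.4))
side eraser sleeve (array([0.3238, 0.2851]), array([19., 20.]), 'long axis deg', np.float32(121.0)) white (array([0.3122, 0.3041]), array([22.6, 23.5]), 'long axis deg', np.float32(122.3))
side stampblock (array([ 0.3323, -0.2727]), array([27.5, 31.1]), 'long axis deg', np.float32(137.4)) knob@.06 (array([ 0.323, -0.275]), array([19., 62.]), 'long axis deg', np.float32(90.0))
side ink (array([ 0.4362, -0.391 ]), array([49.5, 66. ]), 'long axis deg', np.float32(90.0))
side tray (array([ 0.4152, -0.0822]), array([130.5, 169.5]), 'long axis deg', np.float32(90.0))
```

```bash
sed -i 's/,150).mean/,2000).mean/' h.py
python3 - <<'E'
from h import *
import pickle; t,s=pickle.load(open("p0.pkl","rb"))
for n,ps in(("top",[t]),("side",[s])):
    for r in (.051,.0525,.054): print(n,"can",r,fitc(ps,.443,-.272,[(.044,r)],.008))
    for x,y in((.431,.267),(.443,.078)):
        print("  lid",[(r,fitc(ps,x,y,[(.02,r)])) for r in(.053,.054,.055,.056,.057,.058,.059)])
T=lambda u,v:(160+u*.425,100+v*.425)
print(onz(t,T(699,187),.064),onz(s,(140+390/2,90+88/2),.064))
E
```

```text
top can 0.051 (array([ 0.4378, -0.2631]), np.float64(270.7))
top can 0.0525 (array([ 0.4402, -0.2669]), np.float64(262.0))
top can 0.054 (array([ 0.4423, -0.2698]), np.float64(265.0))
  lid [(0.053, (array([0.432 , 0.2704]), np.float64(336.3))), (0.054, (array([0.432 , 0.2703]), np.float64(343.0))), (0.055, (array([0.4321, 0.2705]), np.float64(330.9))), (0.056, (array([0.4325, 0.2707]), np.float64(301.6))), (0.057, (array([0.4329, 0.2707]), np.float64(258.1))), (0.058, (array([0.4345, 0.2711]), np.float64(210.2))), (0.059, (array([0.4351, 0.2747]), np.float64(174.2)))]
  lid [(0.053, (array([0.4498, 0.0833]), np.float64(188.8))), (0.054, (array([0.4423, 0.0808]), np.float64(220.5))), (0.055, (array([0.4441, 0.0807]), np.float64(268.8))), (0.056, (array([0.4442, 0.0805]), np.float64(310.1))), (0.057, (array([0.4448, 0.0804]), np.float64(337.9))), (0.058, (array([0.4445, 0.0807]), np.float64(348.4))), (0.059, (array([0.4446, 0.0807]), np.float64(338.1)))]
side can 0.051 (array([ 0.4386, -0.2693]), np.float64(179.2))
side can 0.0525 (array([ 0.4392, -0.2715]), np.float64(184.9))
side ca
[... 214 characters left out ...]
64(313.8))), (0.056, (array([0.4342, 0.2705]), np.float64(285.1))), (0.057, (array([0.4341, 0.2696]), np.float64(238.3))), (0.058, (array([0.4309, 0.2686]), np.float64(199.3))), (0.059, (array([0.4391, 0.2715]), np.float64(178.0)))]
  lid [(0.053, (array([0.445 , 0.0888]), np.float64(228.1))), (0.054, (array([0.4448, 0.0874]), np.float64(239.6))), (0.055, (array([0.445 , 0.0855]), np.float64(255.7))), (0.056, (array([0.4458, 0.0836]), np.float64(281.6))), (0.057, (array([0.4462, 0.0822]), np.float64(310.0))), (0.058, (array([0.4462, 0.0813]), np.float64(331.2))), (0.059, (array([0.4464, 0.0808]), np.float64(336.0)))]
[ 0.43839173 -0.40915466  0.064     ] [ 0.43684632 -0.40811985  0.064     ]
```

Run:
```python
from h import *
import pickle; t,s=pickle.load(open("p0.pkl","rb"))
im=[]
for p in(t,s):
    w=warp(p,.442,-.271,.044,.065,3000)
    for d in(54,51): cv2.circle(w,(195,195),d*3,(0,0,255) if d==54 else (0,255,0),1)
    im.append(w)
cv2.imwrite("pics/can.png",np.hstack(im))
```

```text
(no output)
```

View pics/can.png

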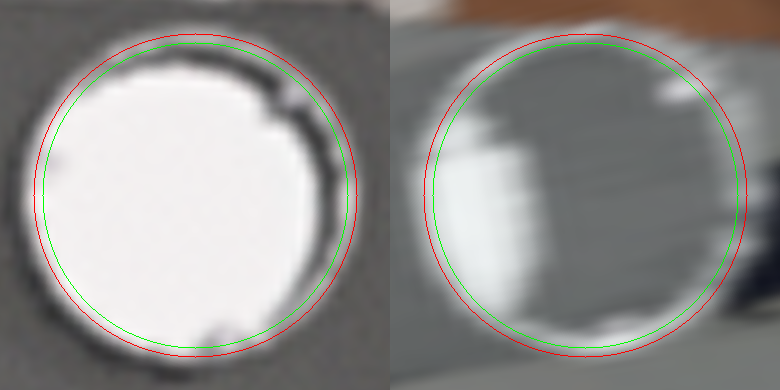

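```bash
cat >> h.py <<'E'
def plan(o,*wp): # wp: (x,y,z,yawdeg of tool y or None)
    print("t",round(float(o["t"]),2),"eef",np.round(o["eef_pos"],4),"yaw",round(yaw(o),1),"w",round(float(o["gripper_width"]),3))
    for w in wp:
        r=0 if w[3] is None else -(((w[3]-yaw(o))+90)%180-90)
        print(w,"-> rz",round(np.radians(r),3),"shift",delta(o,w[:3]), "tilt rx,ry", np.round((quat(o).inv()*R.from_quat([1,0,0,0])*1).as_rotvec()*0,2)[:1])
E
sed -i 's/, "tilt rx.*$/)/' h.py
python3 - <<'E'
from station import bot
from h import *
o=bot.get_obs(); plan(o,(.3205,-.2835,.10,None),(.3205,-.2835,.028,None)); print(np.round(quat(o).apply([0,0,1]),3))
E
```

```text
t 0.9 eef [ 0.2402 -0.6308  0.2097] yaw -69.2 w 0.996
(0.3205, -0.2835, 0.1, None) -> rz 0.0 shift [ 198.6 -296.   109.7]
(0.3205, -0.2835, 0.028, None) -> rz 0.0 shift [ 198.6 -296.   181.7]
[ 0. -0. -1.]
```

Request:
jog_arm([
  [0,0,0,33,-49,10,85],
  [0,0,0,66,-98,20,60],
  [0,0,0,99,-147,30,50],
  [0,0,0,132,-196,50,50],
  [0,0,0,165,-246,80,50],
  [0,0,0,198.6,-296,105,50],
  [0,0,0,198.6,-296,110,50],
  [0,0,0,198.6,-296,110,50],
], grip_force=40)

```text
t: 1.9
eef_pos: [0.3206, -0.2836, 0.0997]
tool_rot: [-0.0, 0.983, 0.181, -0.0]
contact_force: [0.6, -1.2, 0.3]
gripper_width: 0.588
grasp_force: 0.0
```

Request:
jog_arm([
  [0,0,0,0,0,35,50],
  [0,0,0,0,0,71,50],
  [0,0,0,0,0,71,50],
  [0,0,0,0,0,71,15],
  [0,0,0,0,0,71,15],
  [0,0,0,0,0,71,15],
  [0,0,0,0,0,71,15],
  [0,0,0,0,0,71,15],
  [0,0,0,0,0,40,15],
  [0,0,0,0,0,-10,15],
], grip_force=30)

```text
t: 3.15
eef_pos: [0.3196, -0.283, 0.1104]
tool_rot: [-0.001, 0.983, 0.181, -0.001]
contact_force: [1.4, -0.8, -1.3]
gripper_width: 0.248
grasp_force: 29.9
```

Run:
```python
from station import bot
from h import *
t=bot.read_camera("top");s=bot.read_camera("side")
plan(bot.get_obs(),(.4335,-.1195,.11,-107),(.4335,-.1195,.034,-107),(.4335,-.1195,.031,-107))
cv2.imwrite("pics/g1.png",np.vstack([cv2.resize(t["pixels"][170:270,330:480,::-1],(600,400)),cv2.resize(s["pixels"][110:160,290:440,::-1],(600,200))]))
```

```text
t 3.25 eef [ 0.3235 -0.2858  0.1146] yaw -69.2 w 0.25
(0.4335, -0.1195, 0.11, -107) -> rz 0.66 shift [ 161.9 -116.3    4.5]
(0.4335, -0.1195, 0.034, -107) -> rz 0.66 shift [ 161.5 -117.    80.5]
(0.4335, -0.1195, 0.031, -107) -> rz 0.66 shift [ 161.5 -117.    83.5]
```

View pics/g1.png

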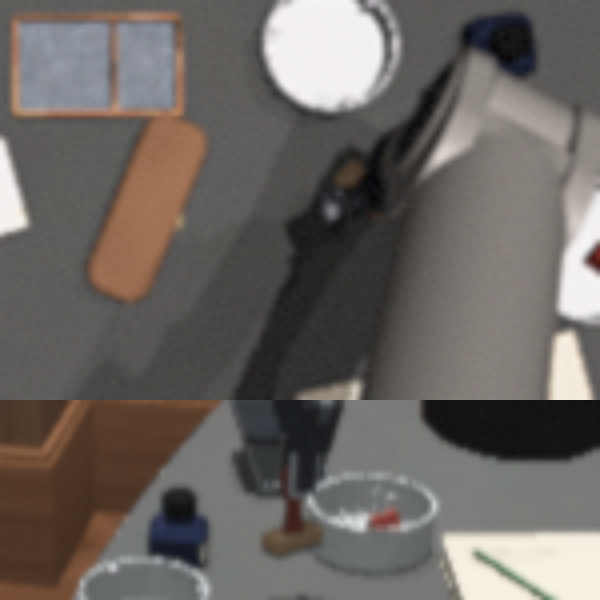

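Request:
jog_arm([
  [0,0,0.17,41,-28,0,15],
  [0,0,0.34,82,-56,0,15],
  [0,0,0.5,123,-85,0,15],
  [0,0,0.66,164,-113,0,15],
  [0,0,0.66,164,-113,20,15],
  [0,0,0.66,164,-113,60,15],
  [0,0,0.66,164,-113,76,15],
  [0,0,0.66,164,-113,77,15],
  [0,0,0.66,164,-113,77,15],
])

```text
t: 4.38
eef_pos: [0.4335, -0.1196, 0.0327]
tool_rot: [0.0, 0.989, -0.148, 0.0]
contact_force: [-0.1, 0.2, -1.3]
gripper_width: 0.249
grasp_force: 31.2
```

Run:
```python
from station import bot
from h import *
t=bot.read_camera("top");s=bot.read_camera("side");o=bot.get_obs()
plan(o);print(o["contact_force"])
cv2.imwrite("pics/g2.png",np.vstack([cv2.resize(t["pixels"][150:230,310:430,::-1],(600,400)),cv2.resize(s["pixels"][160:220,260:410,::-1],(500,200))[:, :] if 0 else cv2.resize(s["pixels"][165:215,260:410,::-1],(600,200))]))
```

```text
t 4.47 eef [ 0.4337 -0.1198  0.033 ] yaw -107.0 w 0.252
[-0.24120918 -0.09755871  0.6817229 ]
```

View pics/g2.png

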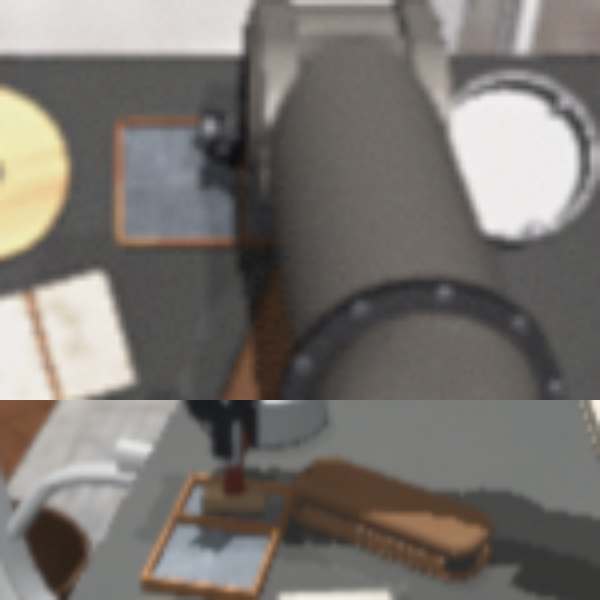

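Request:
jog_arm([
  [0,0,0,0,0,1,50],
  [0,0,0,0,0,1,50],
  [0,0,0,0,0,1,50],
  [0,0,0,0,0,-50,50],
  [0,0,0,0,0,-90,60],
  [0,0,-0.1,18,58,-100,85],
  [0,0,-0.2,36,115,-100,85],
  [0,0,-0.3,54,170,-90,85],
  [0,0,-0.384,71,222,-80,85],
  [0,0,-0.384,88,275.6,-72,85],
])

```text
t: 5.72
eef_pos: [0.4371, -0.4105, 0.1043]
tool_rot: [-0.0, 0.999, 0.044, 0.0]
contact_force: [2.0, 0.5, 0.1]
gripper_width: 0.996
grasp_force: 0.0
```

Run:
```python
from station import bot
from h import *
t=bot.read_camera("top");s=bot.read_camera("side");o=bot.get_obs()
plan(o,(.4375,-.409,.1,None))
cv2.imwrite("pics/g3.png",np.vstack([cv2.resize(t["pixels"][150:230,350:500,::-1],(600,320)),cv2.resize(s["pixels"][115:215,270:420,::-1],(420,280))[:, :420] if 0 else cv2.resize(s["pixels"][125:195,280:430,::-1],(600,280))]))
```

```text
t 5.83 eef [ 0.4345 -0.416   0.1037] yaw -85.5 w 1.001
(0.4375, -0.409, 0.1, None) -> rz 0.0 shift [ 3.6 -6.7  3.7]
```

View pics/g3.png

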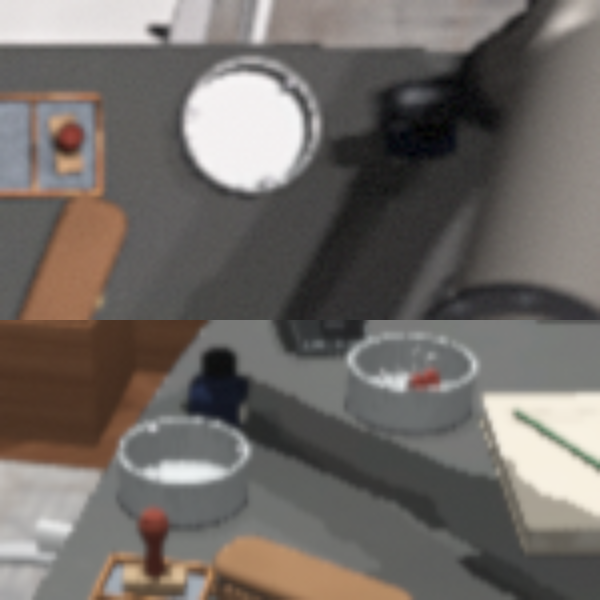

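Request:
jog_arm([
  [0,0,0,0,0,0,85],
  [0,0,0,0,0,0,85],
  [0,0,0,0,0,40,85],
  [0,0,0,0,0,75,85],
  [0,0,0,0,0,91,85],
  [0,0,0,0,0,91,85],
  [0,0,0,0,0,91,65],
  [0,0,0,0,0,91,45],
  [0,0,0,0,0,91,45],
  [0,0,0,0,0,91,45],
], grip_force=35)

```text
t: 7.08
eef_pos: [0.4374, -0.4091, 0.0141]
tool_rot: [0.0, 0.999, 0.044, 0.0]
contact_force: [-0.4, 0.7, 0.5]
gripper_width: 0.529
grasp_force: 0.0
```

Run:
```python
from station import bot
from h import *
t=bot.read_camera("top");s=bot.read_camera("side");o=bot.get_obs()
plan(o)
cv2.imwrite("pics/g4.png",np.vstack([cv2.resize(t["pixels"][140:220,390:540,::-1],(600,320)),cv2.resize(s["pixels"][100:170,270:420,::-1],(600,280))]))
```

```text
t 7.17 eef [ 0.4373 -0.409   0.0139] yaw -85.0 w 0.528
```

View pics/g4.png

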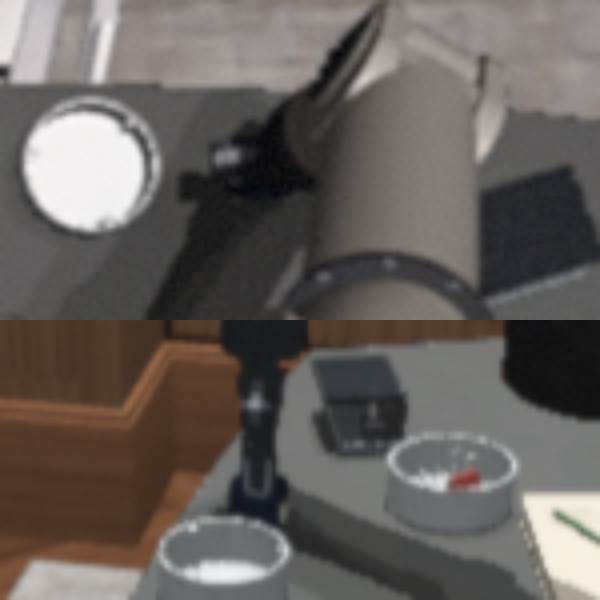

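Run:
```python
from h import *
import pickle; t,s=pickle.load(open("p0.pkl","rb"))
for z in(0,.014,.03,.046,.064): print(z,proj(s,(.4375,-.382,z)),proj(s,(.4375,-.409,z)),proj(s,(.4375,-.436,z)))
from station import bot; o=bot.get_obs(); print(o)
```

```text
0 [333.32308739 153.28897058] [334.66383925 149.84208361] [335.96410299 146.499286  ]
0.014 [333.35878042 149.83618648] [334.70676364 146.42253395] [336.01380768 143.11255639]
0.03 [333.40009123 145.83996335] [334.75643428 142.46554757] [336.0713134  139.19428898]
0.046 [333.44196627 141.78915947] [334.80677272 138.45536089] [336.12958036 135.22415237]
0.064 [333.48976462 137.165361  ] [334.8642186  133.87896384] [336.19605958 130.69445678]
{'t': 7.175, 'q': array([ 0.7059303 ,  0.59845706, -0.07691135,  1.87740262,  0.0699336 ,
        0.66805733, -0.89570795]), 'joint_vel': array([-1.18428033e-04,  3.70152233e-03, -2.16074592e-04,  1.56969814e-03,
        8.33725294e-06, -2.45405748e-04,  4.12288737e-04]), 'joint_torque': array([ 6.53636416e-04, -5.83376920e+01,  2.72071743e-01, -1.94718236e+01,
        8.53877049e-03, -1.81906316e-04,  4.78625873e-05]), 'eef_pos': array([ 0.43728202, -0.40895486,  0.01386788]), 'tool_rot': array([7.65146232e-05, 9.99039480e-01, 4.38189769e-02, 9.40628141e-05]), 'contact_force': array([-0.86085547,  0.0820419 ,  0.87103455]), 'torque': array([ 0.09370773,  0.01389106, -0.01907043]), 'grasp_force': 0.0, 'gripper_width': 0.527778381547495}
```

Request:
jog_arm([
  [0,0,0,0,0,0,34],
  [0,0,0,0,0,0,34],
  [0,0,0,0,0,0,34],
], grip_force=25)

```text
t: 7.55
eef_pos: [0.4376, -0.4095, 0.015]
tool_rot: [0.001, 0.999, 0.044, 0.0]
contact_force: [-2.3, -0.3, 10.5]
gripper_width: 0.414
grasp_force: 20.8
```

Run:
```python
from h import *
from station import bot
import pickle; t0,s0=pickle.load(open("p0.pkl","rb"))
t=bot.read_camera("top");s=bot.read_camera("side")
for p,(r0,r1,c0,c1) in((s0,(125,160,315,355)),(s,(125,160,315,355)),(t0,(160,205,435,475)),(t,(160,205,435,475))):
    im=p["pixels"][r0:r1,c0:c1].astype(int); m=(im[:,:,2]>im[:,:,0]+18)
    ys,xs=np.nonzero(m); print(len(ys),"rows",ys.min()+r0,ys.max()+r0,"cols",xs.min()+c0,xs.max()+c0, np.bincount(ys,minlength=r1-r0))
a=cv2.resize(s["pixels"][100:160,290:390,::-1],(800,480),interpolation=cv2.INTER_CUBIC);cv2.imwrite("pics/g5.png",a)
```

```text
81 rows 139 146 cols 327 341 [ 0  0  0  0  0  0  0  0  0  0  0  0  0  0  4  8 14 14 15 13 12  1  0  0
  0  0  0  0  0  0  0  0  0  0  0]Traceback (most recent call last):
  File "<stdin>", line 7, in <module>
    return umr_minimum(a, axis, None, out, keepdims, initial, where)
ValueError: zero-size array to reduction operation minimum which has no identity
```

Run:
```python
from h import *
from station import bot
s=bot.read_camera("side")
a=cv2.resize(s["pixels"][105:160,295:375,::-1],(800,550),interpolation=cv2.INTER_CUBIC);a=np.clip(a.astype(float)*2.2,0,255).astype(np.uint8);cv2.imwrite("pics/g5.png",a)
```

View pics/g5.png

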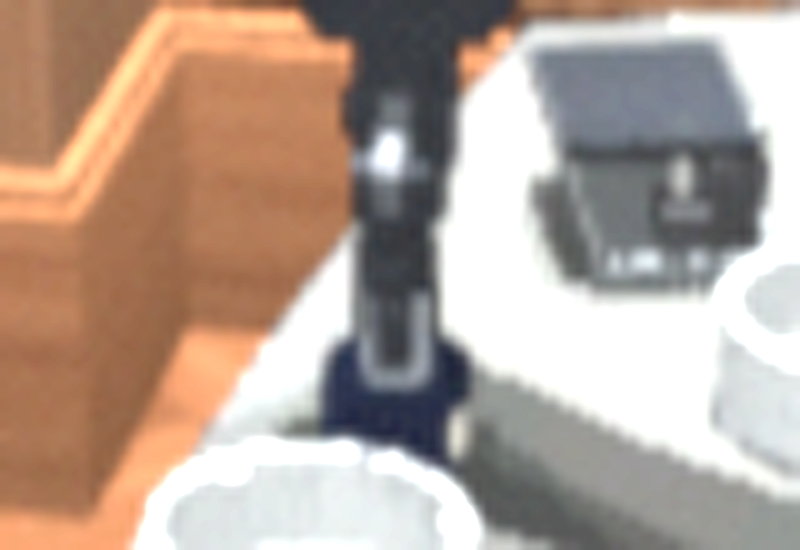

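Request:
jog_arm([
  [0,0,0,0,0,0,85],
  [0,0,0,0,0,0,85],
  [0,0,0,0,0,0,85],
  [0,0,0,0,0,9,85],
  [0,0,0,0,0,9,85],
  [0,0,0,0,0,9,60],
  [0,0,0,0,0,9,49],
  [0,0,0,0,0,9,49],
  [0,0,0,0,0,9,49],
], grip_force=35)

```text
t: 8.82
eef_pos: [0.4374, -0.4091, 0.0052]
tool_rot: [0.0, 0.999, 0.044, 0.0]
contact_force: [-1.1, 0.2, 4.8]
gripper_width: 0.579
grasp_force: 27.3
```

Request:
jog_arm([
  [0,0,0,0,0,0,85],
  [0,0,0,0,0,0,85],
  [0,0,0,0,0,0,85],
  [0,0,0,0,0,6,85],
  [0,0,0,0,0,6,85],
  [0,0,0,0,0,6,60],
  [0,0,0,0,0,6,49],
  [0,0,0,0,0,6,49],
  [0,0,0,0,0,6,49],
])

```text
t: 9.95
eef_pos: [0.4375, -0.4091, -0.0009]
tool_rot: [0.0, 0.999, 0.044, 0.0]
contact_force: [-0.6, -0.1, 2.6]
gripper_width: 0.594
grasp_force: 37.1
```

Request:
jog_arm([
  [0,0,0,0,0,0,44],
  [0,0,0,0,0,0,44],
  [0,0,0,0,0,-5,44],
  [0,0,0,0,0,-12,44],
  [0,0,0,0,0,-20,44],
  [0,0,0,0,0,-20,44],
  [0,0,0,0,0,-20,44],
], grip_force=60)

```text
t: 10.82
eef_pos: [0.4372, -0.4088, 0.0187]
tool_rot: [-0.0, 0.999, 0.044, 0.0]
contact_force: [0.0, -0.1, -0.9]
gripper_width: 0.586
grasp_force: 62.6
```

Run:
```python
from h import *
from station import bot
s=bot.read_camera("side");o=bot.get_obs();plan(o,(.4365,-.0485,.08,-92));print(o["contact_force"])
a=cv2.resize(s["pixels"][105:160,295:375,::-1],(800,550),interpolation=cv2.INTER_CUBIC);a=np.clip(a.astype(float)*2.2,0,255).astype(np.uint8);cv2.imwrite("pics/g6.png",a)
```

```text
t 10.88 eef [ 0.4371 -0.4087  0.0185] yaw -85.0 w 0.587
(0.4365, -0.0485, 0.08, -92) -> rz 0.123 shift [  31.  -358.9  -61.4]
[-0.36333578 -0.45932158 -1.54140418]
```

View pics/g6.png

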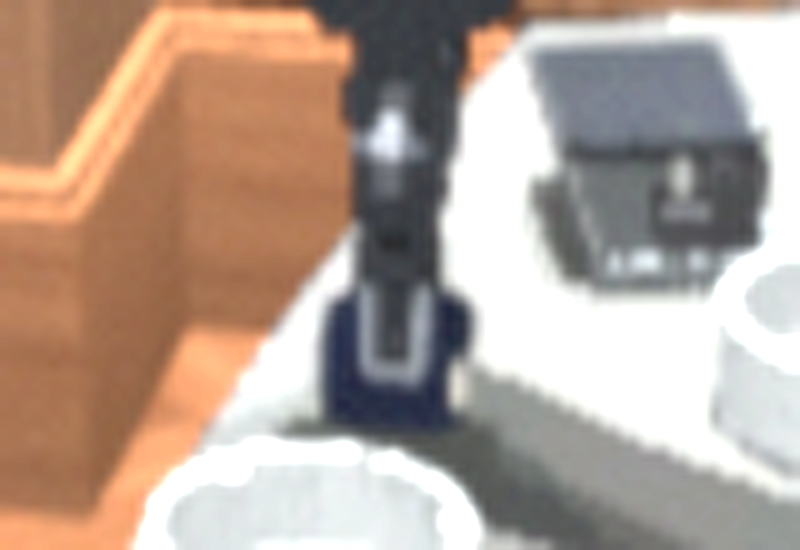

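Request:
jog_arm([
  [0,0,0,0,0,-45,44],
  [0,0,0,0,0,-88,44],
  [0,0,0,4,-50,-91,44],
  [0,0,0,8,-100,-91,44],
  [0,0,0.03,13,-155,-91,44],
  [0,0,0.06,18,-210,-91,44],
  [0,0,0.1,23,-265,-91,44],
  [0,0,0.123,27,-315,-91,44],
  [0,0,0.123,30.4,-359,-91,44],
  [0,0,0.123,30.4,-359,-91,44],
])

```text
t: 12.12
eef_pos: [0.436, -0.0451, 0.1097]
tool_rot: [-0.001, 1.0, -0.014, 0.0]
contact_force: [0.6, -1.0, -1.9]
gripper_width: 0.585
grasp_force: 63.3
```

Request:
jog_arm([
  [0,0,0,0,0,0,44],
  [0,0,0,0,0,0,44],
  [0,0,0,0,0,40,44],
  [0,0,0,0,0,80,44],
  [0,0,0,0,0,95,44],
  [0,0,0,0,0,102,44],
  [0,0,0,0,0,104,44],
  [0,0,0,0,0,104,44],
  [0,0,0,0,0,104,44],
])

```text
t: 13.25
eef_pos: [0.4367, -0.0486, 0.0064]
tool_rot: [0.0, 1.0, -0.018, 0.001]
contact_force: [0.8, -0.5, -1.1]
gripper_width: 0.589
grasp_force: 63.2
```

Request:
jog_arm([
  [0,0,0,0,0,2,44],
  [0,0,0,0,0,3.5,44],
  [0,0,0,0,0,3.5,44],
  [0,0,0,0,0,3.5,44],
])

```text
t: 13.75
eef_pos: [0.4362, -0.0486, 0.0022]
tool_rot: [0.0, 1.0, -0.018, 0.0]
contact_force: [0.1, -1.1, 0.8]
gripper_width: 0.585
grasp_force: 63.5
```

Request:
jog_arm([
  [0,0,0,0,0,0,62],
  [0,0,0,0,0,0,64],
  [0,0,0,0,0,-10,64],
  [0,0,0,0,0,-40,64],
  [0,0,0,0,0,-95,64],
  [0,0,-0.17,0,-55,-130,50],
  [0,0,-0.34,0,-110,-130,40],
  [0,0,-0.51,0,-165,-130,40],
  [0,0,-0.68,0,-220,-130,40],
  [0,0,-0.85,0,-220,-130,40],
])

```text
t: 15.0
eef_pos: [0.4435, 0.1766, 0.1334]
tool_rot: [-0.001, 0.916, 0.402, 0.001]
contact_force: [0.5, -1.3, 0.3]
gripper_width: 0.467
grasp_force: 0.0
```

Run:
```python
from h import *
from station import bot
t=bot.read_camera("top");s=bot.read_camera("side");o=bot.get_obs();plan(o,(.450,.412,.06,19))
import pickle;pickle.dump((t,s),open("p1.pkl","wb"))
cv2.imwrite("pics/g7.png",np.vstack([cv2.resize(t["pixels"][155:225,320:440,::-1],(600,350)),cv2.resize(s["pixels"][165:215,260:380,::-1],(600,250))]))
```

```text
t 15.1 eef [0.4436 0.1721 0.1327] yaw -43.1 w 0.466
(0.45, 0.412, 0.06, 19) -> rz -1.084 shift [ 179.4 -159.3   72.7]
```

View pics/g7.png

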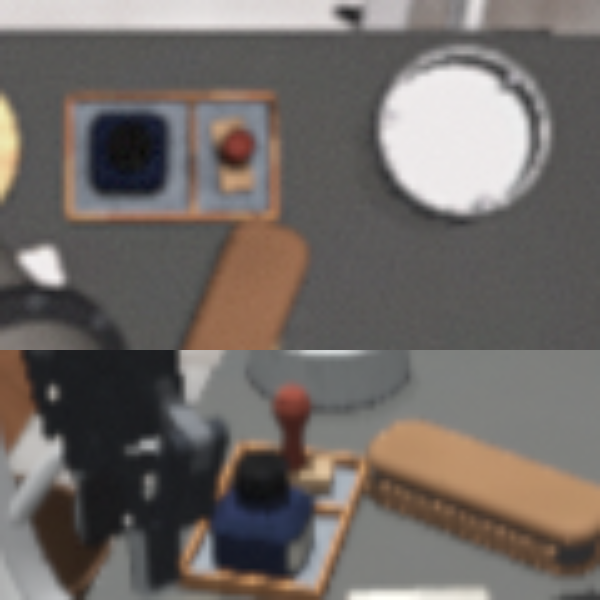

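Request:
jog_arm([
  [0,0,-0.16,40,-36,0,40],
  [0,0,-0.32,80,-72,0,40],
  [0,0,-0.48,120,-108,20,40],
  [0,0,-0.64,150,-135,40,40],
  [0,0,-0.8,179,-161,60,40],
  [0,0,-0.96,179,-161,80,40],
  [0,0,-1.087,179,-161,90,40],
  [0,0,-1.087,179,-161,110,40],
  [0,0,-1.087,179,-161,125,40],
  [0,0,-1.087,179,-161,125,40],
])

```text
t: 16.35
eef_pos: [0.449, 0.4107, 0.0058]
tool_rot: [0.0, 0.582, 0.813, -0.001]
contact_force: [0.3, -0.5, 1.2]
gripper_width: 0.469
grasp_force: 0.0
```

Request:
jog_arm([
  [0,0,0,0,0,4,40],
  [0,0,0,0,0,4,25],
  [0,0,0,0,0,4,10],
  [0,0,0,0,0,4,10],
  [0,0,0,0,0,4,10],
  [0,0,0,0,0,4,10],
], grip_force=25)

```text
t: 17.1
eef_pos: [0.4495, 0.412, 0.0033]
tool_rot: [0.0, 0.581, 0.814, 0.0]
contact_force: [-0.6, -0.5, -1.0]
gripper_width: 0.113
grasp_force: 0.0
```

Request:
jog_arm([
  [0,0,0,0,0,0,30],
  [0,0,0,0,0,0,30],
  [0,0,0,0,0,3,30],
  [0,0,0,0,0,6,30],
  [0,0,0,0,0,6,30],
  [0,0,0,0,0,6,12],
  [0,0,0,0,0,6,12],
  [0,0,0,0,0,6,12],
  [0,0,0,0,0,6,12],
])

```text
t: 18.23
eef_pos: [0.4495, 0.412, -0.0027]
tool_rot: [0.0, 0.581, 0.814, 0.0]
contact_force: [-1.0, -0.7, 0.7]
gripper_width: 0.139
grasp_force: 0.0
```

Run:
```python
from h import *
from station import bot
t=bot.read_camera("top");s=bot.read_camera("side")
print(proj(s,(.4495,.412,0)),proj(s,(.4495,.412,.011)),proj(s,(.4495,.412,.02)))
a=s["pixels"][290:365,200:310,::-1]
cv2.imwrite("pics/g8.png",np.clip(cv2.resize(a,(770,525),interpolation=cv2.INTER_CUBIC)*1.5,0,255).astype(np.uint8))
```

```text
[253.6541315  342.11243422] [253.02518895 338.72140064] [252.50254961 335.903516  ]
```

View pics/g8.png

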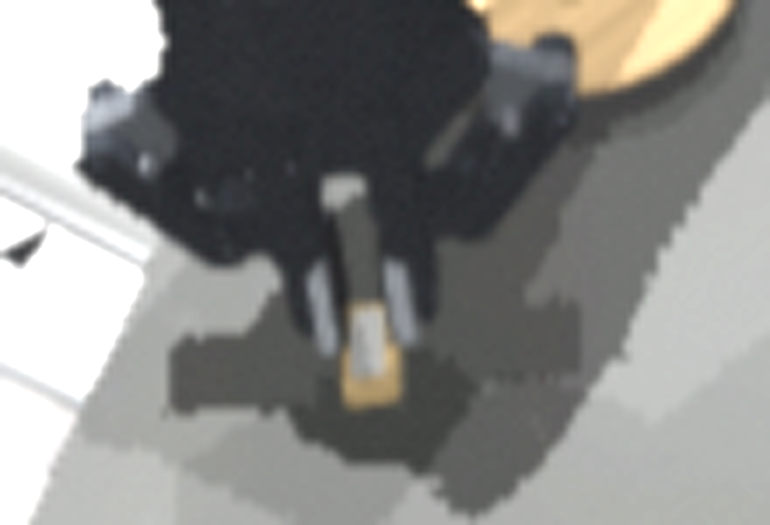

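Request:
jog_arm([
  [0,0,0,0,0,0,30],
  [0,0,0,0,0,0,30],
  [0,0,0,0,0,6,30],
  [0,0,0,0,0,12,30],
  [0,0,0,0,0,12,30],
  [0,0,0,0,0,12,12],
  [0,0,0,0,0,12,12],
  [0,0,0,0,0,12,12],
  [0,0,0,0,0,12,12],
])

```text
t: 19.45
eef_pos: [0.4495, 0.412, -0.0147]
tool_rot: [0.0, 0.581, 0.814, 0.0]
contact_force: [0.1, 0.1, -0.4]
gripper_width: 0.163
grasp_force: 25.8
```

Request:
jog_arm([
  [0,0,0,0,0,-40,12],
  [0,0,0,0,0,-90,12],
  [0,0,0.05,-50,-18,-100,12],
  [0,0,0.1,-105,-37,-100,12],
  [0,0,0.15,-160,-57,-100,12],
  [0,0,0.2,-215,-76,-100,12],
  [0,0,0.25,-270,-96,-100,12],
  [0,0,0.3,-325,-115,-100,12],
  [0,0,0.33,-380,-135,-100,12],
  [0,0,0.33,-435,-154,-100,12],
])

```text
t: 20.7
eef_pos: [0.4451, -0.0513, 0.0855]
tool_rot: [0.0, 0.707, 0.707, 0.0]
contact_force: [0.7, 0.7, 0.0]
gripper_width: 0.161
grasp_force: 25.8
```

Request:
jog_arm([
  [0,0,0,-55,-1,0,12],
  [0,0,0,-110,-1,0,12],
  [0,0,0,-165,-2,0,12],
  [0,0,0,-198,-2,0,12],
  [0,0,0,-198,-2,0,12],
  [0,0,0,-198,-2,40,12],
  [0,0,0,-198,-2,80,12],
  [0,0,0,-198,-2,93,12],
  [0,0,0,-198,-2,93,12],
])

```text
t: 21.82
eef_pos: [0.4434, -0.2464, -0.0079]
tool_rot: [-0.001, 0.706, 0.708, 0.0]
contact_force: [-0.1, 0.3, 0.4]
gripper_width: 0.165
grasp_force: 25.8
```

Request:
jog_arm([
  [0,0,0,0,0,0,26],
  [0,0,0,0,0,0,26],
  [0,0,0,0,0,-50,26],
  [0,0,0,0,0,-105,30],
  [0,0,-0.1,57,-13,-108,40],
  [0,0,-0.2,115,-27,-108,45],
  [0,0,-0.3,172,-40,-108,45],
  [0,0,-0.4,230,-53,-108,45],
  [0,0,-0.5,287,-67,-108,45],
  [0,0,-0.54,345,-80,-108,45],
])

```text
t: 23.08
eef_pos: [0.363, 0.0989, 0.1011]
tool_rot: [0.001, 0.492, 0.871, 0.0]
contact_force: [1.6, 0.6, 0.4]
gripper_width: 0.527
grasp_force: 0.0
```

Run:
```python
from h import *
from station import bot
t=bot.read_camera("top");s=bot.read_camera("side")
for n,p in(("top",t),("side",s)):
    for th in("sharpener_centre","eraser_centre"): print(n,th,[(np.round(onz(p,d["xy"],.009 if th[0]=="s" else .006),3)[:2],round(d["score"],2)) for d in bot.tip_of(th,p)][:3])
plan(bot.get_obs(),(.3175,.291,.05,31))
```

```text
top sharpener_centre [(array([ 0.45 , -0.247]), 0.56)]
top eraser_centre [(array([0.31 , 0.292]), 0.6)]
side sharpener_centre []
side eraser_centre [(array([0.325, 0.283]), 0.65)]
t 23.38 eef [0.3634 0.0963 0.1004] yaw 30.9 w 0.529
(0.3175, 0.291, 0.05, 31) -> rz -0.002 shift [190.7  60.6  50.2]
```

Request:
jog_arm([
  [0,0,0,50,15,0,45],
  [0,0,0,100,30,0,45],
  [0,0,0,150,47,20,45],
  [0,0,0,190,60,50,45],
  [0,0,0,190,60,90,45],
  [0,0,0,190,60,110,45],
  [0,0,0,190,60,115,45],
  [0,0,0,190,60,115,45],
  [0,0,0,190,60,115,14],
  [0,0,0,190,60,115,14],
])

```text
t: 24.62
eef_pos: [0.3175, 0.2913, -0.0139]
tool_rot: [0.001, 0.493, 0.87, 0.001]
contact_force: [0.2, -1.0, 5.1]
gripper_width: 0.234
grasp_force: 25.2
```

Request:
jog_arm([
  [0,0,0,0,0,0,14],
  [0,0,0,0,0,0,14],
  [0,0,0,0,0,0,14],
])

```text
t: 25.0
eef_pos: [0.3176, 0.2913, -0.0138]
tool_rot: [0.001, 0.493, 0.87, 0.001]
contact_force: [0.1, -1.7, 5.5]
gripper_width: 0.232
grasp_force: 25.3
```

Request:
jog_arm([
  [0,0,0,0,0,-50,14],
  [0,0,0,0,0,-105,14],
  [0,0,-0.15,-52,-18,-110,14],
  [0,0,-0.3,-105,-36,-110,14],
  [0,0,-0.45,-160,-54,-110,14],
  [0,0,-0.6,-215,-73,-110,14],
  [0,0,-0.75,-270,-92,-110,14],
  [0,0,-0.9,-325,-110,-110,14],
  [0,0,-1.03,-380,-129,-110,14],
  [0,0,-1.03,-380,-129,-110,14],
])

```text
t: 26.25
eef_pos: [0.4019, -0.1055, 0.0953]
tool_rot: [0.0, 0.003, 1.0, -0.0]
contact_force: [0.3, 0.4, 0.1]
gripper_width: 0.232
grasp_force: 24.8
```

Run:
```python
from h import *
from station import bot
plan(bot.get_obs(),(.4425,-.2865,.096,90),(.4425,-.2865,-.003,90))
```

```text
t 26.25 eef [ 0.4019 -0.1055  0.0953] yaw 89.6 w 0.232
(0.4425, -0.2865, 0.096, 90) -> rz -0.007 shift [ -41.9 -180.7   -0.6]
(0.4425, -0.2865, -0.003, 90) -> rz -0.007 shift [ -41.9 -180.7   98.4]
```

Request:
jog_arm([
  [0,0,0,-13,-58,0,14],
  [0,0,0,-27,-116,0,14],
  [0,0,0,-42,-170,0,14],
  [0,0,0,-42,-181,0,14],
  [0,0,0,-42,-181,0,14],
  [0,0,0,-42,-181,50,14],
  [0,0,0,-42,-181,85,14],
  [0,0,0,-42,-181,98,14],
  [0,0,0,-42,-181,98,14],
  [0,0,0,-42,-181,98,26],
])

```text
t: 27.5
eef_pos: [0.4449, -0.2818, -0.0013]
tool_rot: [0.001, -0.0, 1.0, -0.0]
contact_force: [0.1, -0.9, 0.0]
gripper_width: 0.31
grasp_force: 0.0
```

Request:
jog_arm([
  [0,0,0,0,0,0,26],
  [0,0,0,0,0,-30,26],
  [0,0,0,0,0,-80,26],
  [0,0,0,0,0,-110,40],
  [0,0,0,0,55,-110,45],
  [0,0,0,0,110,-110,45],
  [0,0,0,0,165,-110,45],
  [0,0,0,0,220,-110,45],
  [0,0,0,0,280,-110,45],
  [0,0,0,0,280,-110,45],
])

```text
t: 28.75
eef_pos: [0.4441, 0.0033, 0.1086]
tool_rot: [0.001, -0.005, 1.0, 0.001]
contact_force: [-0.3, -0.4, -0.1]
gripper_width: 0.524
grasp_force: 0.0
```

Run:
```python
from h import *
from station import bot
import pickle
t=bot.read_camera("top");s=bot.read_camera("side");pickle.dump((t,s),open("p2.pkl","wb"))
for n,p in(("top",t),("side",s)):
    for th in("sharpener_centre","eraser_centre"): print(n,th,[(np.round(onz(p,d["xy"],.009),3)[:2],round(d["score"],2)) for d in bot.tip_of(th,p)][:3])
im=warp(t,.4425,-.2705,.01,.06,2000);h=cv2.cvtColor(im,cv2.COLOR_BGR2HSV)
for n,lo,hi in(("blue",(100,80,50),(125,255,255)),("brass",(12,60,80),(35,255,255))):
    ys,xs=np.nonzero(cv2.inRange(h,lo,hi)); print(n,len(ys),len(ys) and (.4425+(120-ys.mean())/2000,-.2705+(120-xs.mean())/2000))
plan(bot.get_obs(),(.433,.271,.1,None),(.433,.271,.01,None),(.4455,.081,.1,None))
cv2.imwrite("pics/g9.png",np.hstack([cv2.resize(warp(t,.4425,-.2705,.01,.065,2000),(400,400)),cv2.resize(s["pixels"][145:185,300:345,::-1],(400,400))]))
```

```text
top sharpener_centre [(array([ 0.451, -0.254]), 0.37)]
top eraser_centre [(array([ 0.438, -0.28 ]), 0.59)]
side sharpener_centre [(array([ 0.441, -0.291]), 0.4)]
side eraser_centre [(array([ 0.45 , -0.279]), 0.49)]
blue 1190 (np.float64(0.45023487394957984), np.float64(-0.2828004201680673))
brass 0 0
t 29.05 eef [ 0.4438 -0.0035  0.1071] yaw 89.8 w 0.528
(0.433, 0.271, 0.1, None) -> rz 0.0 shift [ 11.5 274.5   7. ]
(0.433, 0.271, 0.01, None) -> rz 0.0 shift [ 11.5 274.5  97. ]
(0.4455, 0.081, 0.1, None) -> rz 0.0 shift [-1.5 84.5  7.1]
```

View pics/g9.png

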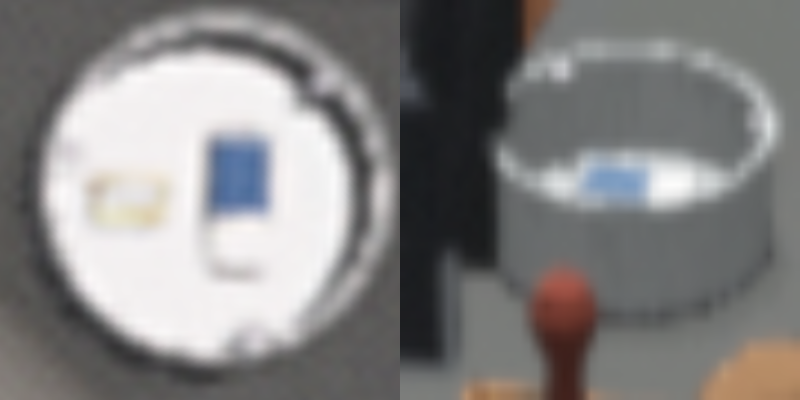

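Request:
jog_arm([
  [0,0,0,3,60,0,45],
  [0,0,0,6,120,0,45],
  [0,0,0,9,180,0,45],
  [0,0,0,12,240,0,45],
  [0,0,0,12,274,10,45],
  [0,0,0,12,274,20,45],
  [0,0,0,12,274,60,45],
  [0,0,0,12,274,90,45],
  [0,0,0,12,274,95,45],
  [0,0,0,12,274,95,45],
])

```text
t: 30.3
eef_pos: [0.4322, 0.2712, 0.0125]
tool_rot: [-0.0, 0.001, 1.0, -0.0]
contact_force: [-0.6, 0.2, 0.4]
gripper_width: 0.527
grasp_force: 0.0
```

Request:
jog_arm([
  [0,0,0,0,0,0,14],
  [0,0,0,0,0,0,14],
  [0,0,0,0,0,0,14],
  [0,0,0,0,0,0,45],
  [0,0,0,0,0,0,45],
  [0,0,0,0,0,0,45],
  [0,0,0.18,0,0,0,45],
  [0,0,0.36,0,0,0,45],
  [0,0,0.54,0,0,0,45],
  [0,0,0.7,0,0,0,45],
])

```text
t: 31.55
eef_pos: [0.4316, 0.2721, 0.0122]
tool_rot: [-0.0, 0.345, 0.938, 0.0]
contact_force: [0.1, -0.5, 0.6]
gripper_width: 0.529
grasp_force: 0.0
```

Request:
jog_arm([
  [0,0,0.18,0,0,0,45],
  [0,0,0.36,0,0,0,45],
  [0,0,0.54,0,0,0,45],
  [0,0,0.7,0,0,0,45],
  [0,0,0.87,0,0,0,45],
  [0,0,0.87,0,0,0,14],
  [0,0,0.87,0,0,0,14],
  [0,0,0.87,0,0,0,14],
  [0,0,0.87,0,0,0,14],
], grip_force=60)

```text
t: 32.67
eef_pos: [0.4317, 0.2723, 0.0125]
tool_rot: [-0.0, 0.706, 0.708, 0.0]
contact_force: [-1.3, -0.6, 5.4]
gripper_width: 0.225
grasp_force: 58.7
```

Request:
jog_arm([
  [0,0,0,0,0,-30,14],
  [0,0,0,0,0,-75,14],
  [0,0,0,-20,0,-95,14],
  [0,0,0,-75,1,-95,14],
  [0,0,0,-130,3,-95,14],
  [0,0,0,-185,4,-95,14],
  [0,0,0,-240,5,-95,14],
  [0,0,0,-300,6,-95,14],
  [0,0,0,-360,7,-95,14],
  [0,0,0,-420,8,-95,14],
])

```text
t: 33.92
eef_pos: [0.4396, -0.1499, 0.1071]
tool_rot: [-0.0, 0.706, 0.708, -0.0]
contact_force: [2.0, 0.2, -1.0]
gripper_width: 0.223
grasp_force: 59.2
```

Request:
jog_arm([
  [0,0,0,-45,1,0,14],
  [0,0,0,-90,2,0,14],
  [0,0,0,-122,3,0,14],
  [0,0,0,-122,3,0,14],
  [0,0,0,-122,3,15,14],
  [0,0,0,-122,3,30,14],
  [0,0,0,-122,3,40,14],
  [0,0,0,-122,3,40,14],
  [0,0,0,-122,3,40,14],
])

```text
t: 35.05
eef_pos: [0.4435, -0.2698, 0.0673]
tool_rot: [0.0, 0.707, 0.708, 0.0]
contact_force: [-0.8, -0.3, -1.3]
gripper_width: 0.225
grasp_force: 59.1
```

Request:
jog_arm([
  [0,0,0,0,0,6,14],
  [0,0,0,0,0,10,14],
  [0,0,0,0,0,12,14],
  [0,0,0,0,0,12,14],
  [0,0,0,0,0,12,14],
])

```text
t: 35.67
eef_pos: [0.4433, -0.27, 0.0553]
tool_rot: [0.0, 0.707, 0.707, 0.0]
contact_force: [0.6, 1.1, -1.7]
gripper_width: 0.226
grasp_force: 59.2
```

Request:
jog_arm([
  [0,0,0,0,0,2,14],
  [0,0,0,0,0,4,14],
  [0,0,0,0,0,5,14],
  [0,0,0,0,0,5,14],
])

```text
t: 36.17
eef_pos: [0.4432, -0.2699, 0.0501]
tool_rot: [-0.0, 0.707, 0.707, -0.0]
contact_force: [-0.2, -0.1, -1.9]
gripper_width: 0.224
grasp_force: 59.2
```

It enters freely: this lid fits. Pressing on to seat it.

Request:
jog_arm([
  [0,0,0,0,0,2,14],
  [0,0,0,0,0,4,14],
  [0,0,0,0,0,6,14],
  [0,0,0,0,0,8,14],
  [0,0,0,0,0,9.5,14],
  [0,0,0,0,0,9.5,14],
  [0,0,0,0,0,9.5,14],
])

```text
t: 37.05
eef_pos: [0.443, -0.27, 0.0406]
tool_rot: [-0.0, 0.707, 0.707, -0.0]
contact_force: [-0.4, 0.1, -0.9]
gripper_width: 0.223
grasp_force: 59.2
```

Request:
jog_arm([
  [0,0,0,0,0,1,14],
  [0,0,0,0,0,2,14],
  [0,0,0,0,0,2,14],
])

```text
t: 37.42
eef_pos: [0.4431, -0.2701, 0.0404]
tool_rot: [0.0, 0.707, 0.707, -0.001]
contact_force: [-6.5, 3.4, 21.1]
gripper_width: 0.226
grasp_force: 61.5
```

Request:
jog_arm([
  [0,0,0,0,0,-1.5,14],
  [0,0,0,0,0,-1.5,40],
  [0,0,0,0,0,-1.5,40],
  [0,0,0,0,0,-1.5,40],
  [0,0,0,0,0,-50,40],
  [0,0,0,0,0,-100,40],
  [0,0,0,0,-50,-110,40],
  [0,0,0,-50,-70,-110,40],
  [0,0,0,-110,-90,-110,40],
  [0,0,0,-170,-110,-110,40],
])

```text
t: 38.67
eef_pos: [0.3332, -0.4403, 0.149]
tool_rot: [0.0, 0.706, 0.708, -0.0]
contact_force: [0.9, -0.0, -0.1]
gripper_width: 0.468
grasp_force: 0.0
```

Request:
jog_arm([
  [0,0,0,-60,-20,0,40],
  [0,0,0,-60,-20,0,40],
  [0,0,0,-60,-20,0,40],
])

```text
t: 39.05
eef_pos: [0.3141, -0.4979, 0.1482]
tool_rot: [-0.0, 0.707, 0.707, 0.0]
contact_force: [-0.1, 1.0, -0.7]
gripper_width: 0.467
grasp_force: 0.0
```

Run:
```python
from h import *
from station import bot
t=bot.read_camera("top");s=bot.read_camera("side")
for n,p in(("top",t),("side",s)):
    for z in(.048,.056,.064): print(n,z,"lid on can",fitc([p],.4425,-.27,[(z,.054)],.008),"other",fitc([p],.4455,.081,[(.02,.058)],.006) if z==.048 else "")
ut=bot.tip_of("lid_a_knob",t);us=bot.tip_of("lid_a_knob",s)
for a in ut[:2]:
    for b in us[:2]:
        x,g=tri([t,s],[a["xy"],b["xy"]]); print("knob",np.round(x,4),round(g,4))
for th in("stamp_centre","ink_centre"):
    x,g=tri([t,s],[bot.tip_of(th,t)[0]["xy"],bot.tip_of(th,s)[0]["xy"]]);print(th,np.round(x,4),round(g,4))
o=bot.get_obs();print(o["t"],o["contact_force"],o["eef_pos"])
```

```text
top 0.048 lid on can (array([ 0.4418, -0.2703]), np.float64(341.5)) other (array([0.4446, 0.0807]), np.float64(350.2))
top 0.056 lid on can (array([ 0.4408, -0.2688]), np.float64(345.8)) other 
top 0.064 lid on can (array([ 0.4397, -0.2674]), np.float64(347.6)) other 
side 0.048 lid on can (array([ 0.4443, -0.2717]), np.float64(264.2)) other (array([0.4461, 0.0814]), np.float64(332.2))
side 0.056 lid on can (array([ 0.441 , -0.2576]), np.float64(266.3)) other 
side 0.064 lid on can (array([ 0.4381, -0.2433]), np.float64(263.6)) other 
knob [0.443  0.0889 0.057 ] 0.0155
stamp_centre [ 0.4357 -0.1156  0.0554] 0.001
ink_centre [ 0.4302 -0.0497  0.0311] 0.0062
39.45 [-0.63995459  0.18726207  0.25960868] [ 0.31433911 -0.49815526  0.14889004]
```

```bash
python3 -c "
from station import bot
print(bot.hand_in())"
```

```text
the job is handed in; nothing more can be done
None
```

I handed the job in at about 39 s with both kits made up; the hand-in call returned no verdict. The eraser and sharpener are in the canister, the 108 mm lid is pressed to its stop on the rim (knob point about 70 mm by the arm's reading), the other lid lies flat, and the stamp and ink bottle looked upright in their wells in the pictures, with the ink bottle never tipped.

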